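# Stop the slide stainer, reset it and draw out the slide cassette

### The arm

A 6-joint arm with a two-finger parallel gripper is mounted at the origin on a cart in front of the work surface, level with it; the furniture and walls round the work are solid. World frame = base frame: x ahead of the robot, y to its left, z up, the work surface at z = 0. Lengths are in m, angles in degrees, forces in N, time in s.
With the tool pointing down it reaches from about 0.325 to 0.775 m from the base axis. Payload 5.5 kg.
Tool frame: the origin (TCP) lies at the very end of the fingers, on their centre line; the grasp point (between the pads) lies 19 mm behind it; z points along the fingers, y is the line along which they close (so a half turn about z gives the same grasp; the last joint's range is limited). The gripper opens to 88 mm and grips with 3 to 60 N. Pads are 20 mm wide; open, the fingers measure 115 mm over their backs; the gripper's body (75 mm by 178 mm) begins 61 mm behind the grasp point.
Start: joints at [-75.957, 5.22, 70.514, -0, 104.267, -3.249], TCP at [0.178, -0.573, 0.186] pointing down, gripper open.
Joint ranges: [-164.24, 164.24], [-49.07, 125.15], [9.68, 141.18], [-86.29, 266.29], [3.28, 154.24], [-151.56, 151.56]. Speed limits (degrees/s): [147.25, 147.25, 172.46, 180, 180, 180].

### API

Orientations are given as [roll, pitch, yaw] about the fixed x, y, z axes, in that order (R = Rz(yaw) Ry(pitch) Rx(roll)).
In Python, from workcell import * gives the robot as it stands. The module is installed in compiled form; this text tells all that it offers.
- The arm moves only by the tool step_arm, never from a script. Its argument "deltas" is text: rows parted by semicolons, each of 6 numbers parted by spaces: the shift along the tool's x, y, z normalised to -1 to 1, where 1 is 1000 mm, then the turn, a rotation vector about the tool's x, y, z normalised to -1 to 1, where 1 is 0.15 rad. A call has 1 to 12 rows; each row shifts and turns the commanded pose from where the row before left it, along the tool's axes as they then stand; what a row does not reach is not made up. A row lasts 1/10 s, in which the tool goes at most 50 mm and 8.59 degrees, less where a joint would pass 70% of its speed; a pose out of reach is approached as far as the arm can. A call with a number of a shift or a turn outside -1 to 1 is refused whole. A call with a gripper value outside its range is refused whole. "grip" is the finger opening in mm, from 0 to 87.8, set as the call begins (left out, the last holds). The fingers move at their own pace and stop on an object; "force" is the grip in N (left out, the last holds). Time passes only in rows, so rows that do not move let the fingers close. It gives the time, the measured TCP pose, the force, the opening and the grip force at its end, in the units of the state.
- get_obs(): the state, without advancing time (a new reading comes with each control period).
- capture(name): name is "side" or "top"; returns (picture, depth): 480x640x3 uint8, red, green, blue; 480x640 float32, m along the optical axis (not along the pixel's ray), 0 where there is no reading.
- calibration(name): a dict with "fx", "fy", "cx", "cy" (pixels), "rvec" (rotation vector, rad) and "tvec" (3), from world to camera coordinates, as OpenCV has them. Camera axes: x right, y down, z forward; pixel columns grow to the right and rows downward; lengths in m; the calibration is good to about 2 mm. A picture is of the moment at which its call begins. calibration takes no time and is no camera call.
- close_job(): hands the job in; it is judged then, once.
Trained networks look in the newest picture that a camera, given by its name, has taken for a name from the list of things; names that differ only in an ending like _2 or _b are one class to them, and where a whole thing is asked for, a point or a joint stands for the part that bears it (a point fixed in the world has none). Each returns a list of dicts, best first, with "conf" (0 to 1); they miss things now and then, are a little off and sometimes report something else, mostly with a low value. They report only what shows in the picture. A call takes as long as a camera call.
- boxes_of(camera, target): "at" ([x, y, z] in m, in world coordinates, good to about 4 mm: the middle of the surface that is visible of it).
- pinpoint(camera, target): "at" ([x, y, z] in m, in world coordinates, good to about 4 mm: a listed point, or the origin of a listed thing).
The state is a dict: "t": time; "joints": joint angles; "dq": joint speeds; "joint_torque": joint torques, N m; "eef_pos": TCP position; "orientation": TCP orientation; "wrist_force": force on the tool from outside, world axes, zero at the start; "ft_torque": the same for the moment, N m; "width": opening from 0.0 (shut) to 1.0 (fully open); "gripper_force": force on a finger pad.
Only numpy, scipy, OpenCV 4.12 (cv2) and the standard library are available. Lean on these libraries where they do the work, as an engineer would, in place of code of your own. Each camera call takes 0.05 s, during which the arm holds its last target. There are 200 camera calls.

### The job

Unload the slide stainer: push its mushroom stop right down so that it latches, let go of it, then twist it clockwise until it springs up again, which also draws back the lock bolt over the end of the cassette. Then pinch the cassette's two side catches together and lift the cassette, upright, straight up out of its well; finish while still holding it by the pinched catches, clear above the stainer. Leave the bottles and the dish beside the stainer alone.

Things in the scene. Friction and masses are not known exactly. Their poses are not given: they have to be found in the camera images.
- stainer: slide stainer, a white and grey bench unit, fixed to the bench: 150 mm (its x) by 260 mm (its y), flat aluminium deck 85 mm above the bench. Origin under its centre at bench height, z up, display and keys on its -x face. The well with the cassette is centred at y = +52 mm in this frame, the stop at y = -78 mm
- stop_rim (a point): centre of the mushroom stop's black cap, at half height of its gripping rim (on its vertical axis). The cap is 40 mm across; its rim reaches 4.5 mm below and above this point, its top (with a low raised bar) lies 12 mm above it. It sits on a steel stem on a grey housing 62 by 62 mm whose top, with a collar 47 mm across and 3 mm high, is 29.5 mm below this point while the cap is up
- stop_press (a joint): travel of the stop, m, downward: 0 = up. Bottoms at 0.008. It takes up to about 4 N, then is rigid at the bottom; pressed to the bottom and let go it latches and stays at about 0.006 (closing fingers may drag it to 0.007). It springs up to 0 only when it is turned
- stop_turn (a joint): turn of the stop's cap, rad, clockwise seen from above: 0 at the start. It is blocked while the stop is up and unpressed; when latched down it turns with little effort and stays where it is turned; past about 0.87 the latch frees it and it springs up (if the fingers do not hold it down); end stop at 1.1
- bolt (a joint): how far the steel lock bolt (8 mm rod, lying along the stainer's y, between stop and cassette) is drawn back, m: 0 = shot, 10 mm over the lug at the cassette's end. Driven by the stop's turn, 0.016 m per rad; the lug is free when it is beyond 0.011
- cassette: slide cassette, white, holding ten slides on end: body 30 mm (its x) by 72 mm (its y), 84 mm tall over the catches, 80 mm over the slides, about 0.23 kg. Origin at the centre of its underside, z up, axes parallel to the stainer's. At the start it stands in the 40 mm deep well (underside 45 mm above the bench), with 1.5 mm play all round, its lug (at the -y end) under the bolt
- pinch_front (a point): middle of the ribbed outer face of the catch on the cassette's -x side: where a finger presses. It lies 70 mm above the cassette's underside, 30 mm above the deck. Face 26 mm wide (along y), 28 mm high, leaning outward at rest. The two faces are 62 mm apart at rest and 40 to 42 mm when pinched home, then upright and parallel
- pinch_back (a point): the same on the +x side of the cassette
- catch_front (a joint): swing of the front catch, rad: 0 = out (its tooth hooked 3 mm under the deck's edge), 0.15 = pinched in against its stop (up to 0.17 under a strong grip). Free of the deck beyond about 0.11. Spring: 2.5 N at the face at rest, 6 N pinched home; the cassette is carried by the grip on the two pinched faces
- catch_back (a joint): the same for the back catch
- reagent_a: small brown reagent bottle, 28 mm across, 61 mm tall, stands left (+y) of the stainer; origin under its centre
- bottle_b: small bottle with a cap, 48 mm across, 117 mm tall, stands right of the stainer; origin under its centre
- dish: petri dish, 59 mm across, 15 mm tall, lies right of the stainer, nearer the robot; origin under its centre

How it is judged (in metres and radians):
On the way, in this order (a step that is already met when the one before it is completed fails the run):
1. the stop is latched down, untouched and not yet turned (value of joint stop_press above 0.004 m and value of joint stop_turn below 0.3 rad and contact force between the fingers and stop_turn below 0.2 N), for 0.2 s.
2. the stop is turned and has sprung up again, and the bolt is drawn (value of joint stop_press below 0.002 m and value of joint stop_turn above 0.7 rad and value of joint bolt above 0.011 m), for 0.2 s.
3. both catches are pinched in by the fingers while the cassette is still in its well (value of joint each of catch_front, catch_back above 0.1 rad and z of cassette in the frame of stainer below 0.07 m), for 0.05 s.
At the end, for the whole second after the job is handed in: Fingers hold the cassette still by both pinched catches (each in over 0.1 rad, over 3 N), upright within 0.2 rad, underside over 15 mm above the deck, touching nothing of the stainer; stop up within 2 mm, bolt drawn over 11 mm (z of cassette in the frame of stainer above 0.1 m and angle between cassette's own z axis and vertical below 0.2 rad and value of joint each of catch_front, catch_back above 0.1 rad and contact force between the fingers and catch_front above 3 N and contact force between the fingers and catch_back above 3 N and contact force between cassette and stainer below 0.1 N and linear speed of cassette below 0.03 m/s and value of joint stop_press below 0.002 m and value of joint bolt above 0.011 m); the arm keeps its last pose, push and grip.
It fails at once if a bystander is moved more than 20 mm (distance of any of reagent_a, bottle_b, dish from where it was at the start of the episode above 0.02 m).
It fails at once if the cassette is tipped more than 0.5 rad (angle between cassette's own z axis and vertical above 0.5 rad).
It also fails if it takes over 54 s, if anything falls off the work surface, if the arm or the gripper's body presses on something with over 40 N, if the wrist force passes 120 N, or if a joint passes its speed limit or range.

## Working session

There is one attempt and no reset: what is moved stays moved. The work goes in short steps, Python scripts to look and compute and a tool call to move; the robot and the scene stay as the last step left them, time stands still between calls to the robot, and variables do not carry over. Pictures are saved under pics/ and viewed, at most 10 in all, crops included, and the job is handed in when it is done.

Besides the shell and the picture viewer there is one more tool, called by a JSON object that holds its "op" and its "data". step_arm: Moves the arm, as the interface text tells. Scaled input: -1 to 1 covers 1000 mm each way for a shift and 0.15 rad each way for a turn. Its arguments: {"type":"object","properties":{"deltas":{"type":"string"},"grip":{"type":"number"},"force":{"type":"number"}},"required":["deltas"]}

```bash
mkdir -p pics; cat > h.py <<'E'
from workcell import *
import numpy as np, cv2
from scipy.spatial.transform import Rotation as R
def cloud(name):
    p,d=capture(name); c=calibration(name)
    v,u=np.mgrid[0:480,0:640]
    pc=np.stack([(u-c['cx'])/c['fx']*d,(v-c['cy'])/c['fy']*d,d],-1)
    Rm=R.from_rotvec(np.ravel(c['rvec'])).as_matrix()
    w=(pc-np.ravel(c['tvec']))@Rm
    w[d==0]=np.nan
    return p,w
def proj(name,pts):
    c=calibration(name);K=np.array([[c['fx'],0,c['cx']],[0,c['fy'],c['cy']],[0,0,1]])
    return cv2.projectPoints(np.array(pts,float).reshape(-1,1,3),np.ravel(c['rvec']),np.ravel(c['tvec']),K,None)[0].reshape(-1,2)
def save(p,n): cv2.imwrite('pics/'+n,p[:,:,::-1])
E
python3 - <<'E'
from h import *
ims=[]
for n in('top','side'):
    p,w=cloud(n); np.save(n+'.npy',w); save(p,n+'0.png')
    for t in('stop_rim','pinch_front','pinch_back','stainer','cassette','bottle_b','reagent_a','dish'):
        for r in pinpoint(n,t)[:2]: print(n,t,np.round(r['at'],4),round(r['conf'],2))
o=get_obs();print(o)
E
```

```text
top stop_rim [ 0.528  -0.1484  0.1394] 0.68
top pinch_front [ 0.4717 -0.0226  0.1157] 0.51
top pinch_back [ 0.5369 -0.0155  0.1123] 0.68
top cassette [ 0.5065 -0.0188  0.0405] 0.8
top bottle_b [ 0.5818 -0.2449  0.001 ] 0.94
top reagent_a [ 0.4581  0.1069 -0.0024] 0.48
top dish [ 0.5018 -0.2649 -0.0046] 0.75
side stop_rim [ 0.5243 -0.1471  0.1365] 0.64
side pinch_front [ 0.474  -0.019   0.1155] 0.62
side pinch_back [ 0.5325 -0.0151  0.114 ] 0.49
side stainer [ 0.5112 -0.0682 -0.0012] 0.84
side cassette [ 0.5036 -0.0162  0.044 ] 0.68
side reagent_a [0.4605 0.1047 0.0035] 0.86
side dish [ 0.5017 -0.2623 -0.002 ] 0.54
{'t': 0.9, 'joints': array([-7.59564443e+01,  5.21832817e+00,  7.05143273e+01, -9.76540501e-04,
        1.04264656e+02, -3.25071513e+00]), 'dq': array([-0.00848359,  0.15394277, -0.03283424, -0.00793583,  0.03445993,
        0.02909779]), 'joint_torque': array([-1.53536766e-04, -4.46185577e+01, -4.06509233e+01,  7.00422353e-02,
        1.94486871e-02, -1.24624501e-05]), 'eef_pos': array([ 0.17834542, -0.57290711,  0.18634093]), 'orientation': array([1.79997369e+02, 1.09735749e-03, 1.72940301e+01]), 'wrist_force': array([-0.14188189,  0.17356301,  0.1690384 ]), 'ft_torque': array([ 0.00600641, -0.0384709 , -0.01278997]), 'gripper_force': 0.0, 'width': 1.0019508953752922}
```

View pics/top0.png

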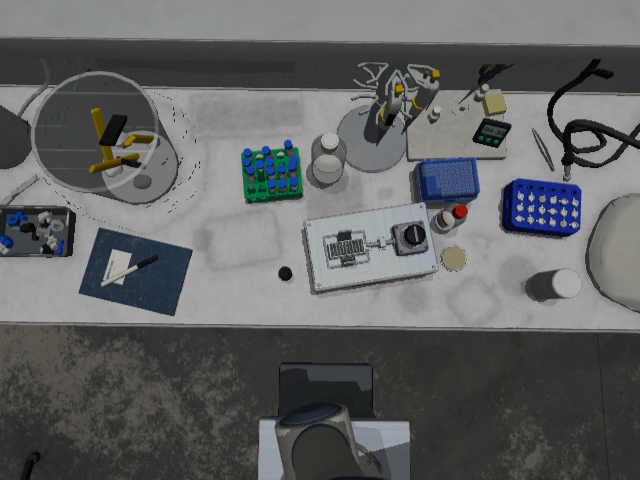

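View pics/side0.png

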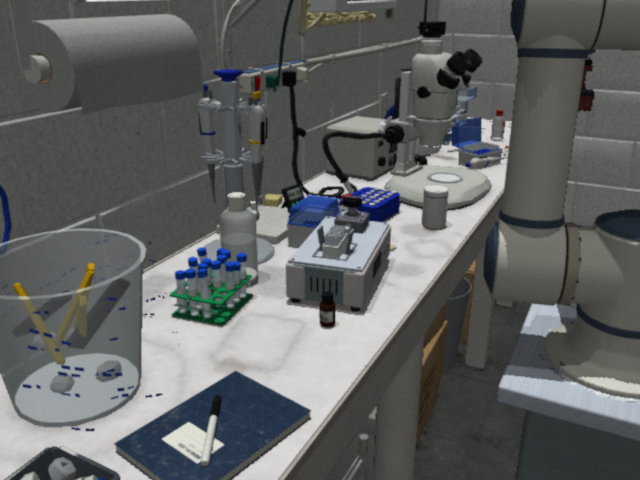

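```bash
python3 - <<'E'
from h import *
p=cv2.imread('pics/top0.png')[:,:,::-1]; w=np.load('top.npy')
m=(abs(w[...,2]-.085)<.006)&(w[...,0]>.38)&(w[...,0]<.64)&(w[...,1]>-.23)&(w[...,1]<.10)
n,l,s,_=cv2.connectedComponentsWithStats(m.astype(np.uint8)); m=l==1+np.argmax(s[1:,4])
P=w[m]; r=cv2.minAreaRect(P[:,:2].astype(np.float32)); print(r, P[:,2].mean())
def blob(f,z0,z1,n):
    q=f[...,2]; k=(q>z0)&(q<z1)&(f[...,0]>.44)&(f[...,0]<.59)&(f[...,1]>-.19)&(f[...,1]<.04)
    a=f[k]; print(n,len(a),a.mean(0),a.min(0),a.max(0)); return a
for n in('top','side'):
    f=np.load(n+'.npy')
    a=blob(f,.135,.165,n+'cap')
    if len(a)>5: print(cv2.minEnclosingCircle(a[:,:2].astype(np.float32)))
    b=f[(f[...,2]>.105)&(f[...,2]<.14)&(f[...,0]>.44)&(f[...,0]<.59)&(f[...,1]>-.08)&(f[...,1]<.04)]
    print(len(b),cv2.minAreaRect(b[:,:2].astype(np.float32)),b.mean(0))
c=cv2.resize(p[190:300,290:470],None,fx=4.4,fy=4.4,interpolation=cv2.INTER_CUBIC); save(c,'crop0.png')
E
```

```text
((0.5133175849914551, -0.06811219453811646), (0.14738263189792633, 0.2565992474555969), 9.810909271240234) 0.08455168901097777
topcap 357 [ 0.52567022 -0.14346114  0.14820557] [ 0.50544698 -0.16605973  0.13548104] [ 0.54629086 -0.12489875  0.15501093]
((0.5261965394020081, -0.1456858068704605), 0.02114875800907612)
406 ((0.5039243698120117, -0.01716030016541481), (0.07078760862350464, 0.06475891917943954), 61.086036682128906) [ 0.50619474 -0.01765893  0.11711909]
sidecap 204 [ 0.521654   -0.13454532  0.14542652] [ 0.50317962 -0.16012173  0.13515771] [ 0.54678284 -0.12058246  0.1545756 ]
((0.525001585483551, -0.141706183552742), 0.02192373014986515)
543 ((0.4988299310207367, -0.01259571686387062), (0.06680645793676376, 0.06977007538080215), 49.59039306640625) [ 0.50074277 -0.00721884  0.11754563]
```

View pics/crop0.png

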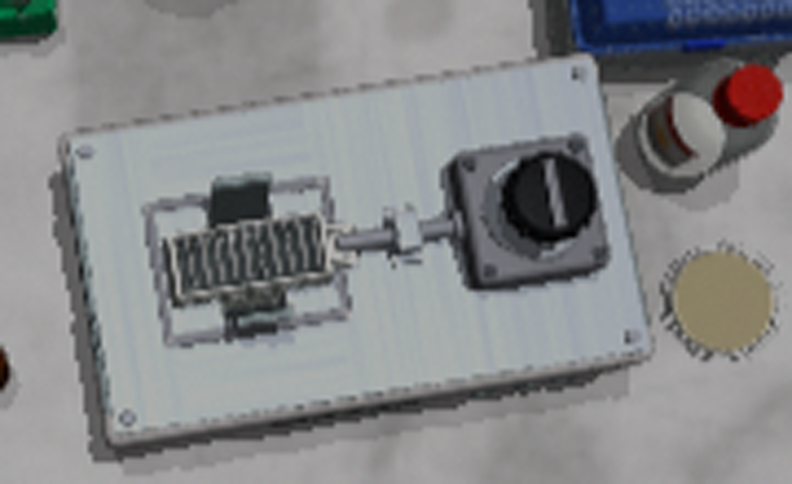

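{"op": "step_arm", "data": {"deltas": "0 0 -0.004 0 0 -0.96;0 0 -0.004 0 0 -0.96;0 0 -0.004 0 0 -0.96;0 0 -0.004 0 0 -0.96;0 0 -0.004 0 0 -0.96;0 0 -0.004 0 0 -0.96;0 0 -0.004 0 0 -0.96;0 0 -0.004 0 0 -0.96;0 0 -0.004 0 0 -0.96;0 0 -0.004 0 0 -0.96", "grip": 0, "force": 20}}

```text
t: 1.9
eef_pos: [0.1783, -0.5729, 0.2265]
orientation: [180.0, 0.0, 100.1]
wrist_force: [0.0, -0.1, -0.3]
width: 0.125
gripper_force: 0.0
```

{"op": "step_arm", "data": {"deltas": "0.03 0.034 0 0 0 0;0.03 0.034 0 0 0 0;0.03 0.034 0 0 0 0;0.03 0.034 0 0 0 0;0.03 0.034 0 0 0 0;0.03 0.034 0 0 0 0;0.03 0.034 0 0 0 0;0.03 0.034 0 0 0 0;0.03 0.034 0 0 0 0;0.03 0.034 0 0 0 0;0.03 0.034 0 0 0 0;0 0 0 0 0 0"}}

```text
t: 3.1
eef_pos: [0.493, -0.1799, 0.2259]
orientation: [180.0, -0.1, 100.2]
wrist_force: [-0.5, -1.3, -0.7]
width: 0.007
gripper_force: 0.0
```

```bash
cat > g.py <<'E'
import sys
from h import *
o=get_obs(); e=R.from_euler('xyz',o['orientation'],degrees=True)
def to(x,y,z,yaw=None):
    d=e.inv().apply(np.array([x,y,z])-o['eef_pos'])
    print('shift tool mm',np.round(d*1000,1))
    if yaw is not None: print('rot units',np.round((R.inv(e)*R.from_euler('xyz',[180,0,yaw],degrees=True)).as_rotvec()/.15,3))
print(o['t'],np.round(o['eef_pos'],4),np.round(o['orientation'],2),np.round(o['wrist_force'],1),o['width'],o['gripper_force'])
a=list(map(float,sys.argv[1:]))
if a: to(*a)
E
python3 g.py .5262 -.1453 .18 99.8
```

```text
3.1 [ 0.493  -0.1799  0.2259] [ 1.7996e+02 -1.0000e-01  1.0017e+02] [-0.5 -1.3 -0.7] 0.0068040430655195655 0.0
shift tool mm [28.1 38.7 46. ]
rot units [ 0.004 -0.011  0.043]
```

{"op": "step_arm", "data": {"deltas": "0.007 0.01 0 0 0 0;0.007 0.01 0 0 0 0;0.007 0.01 0.01 0 0 0.04;0.007 0.009 0.015 0 0 0;0 0 0.021 0 0 0;0 0 0 0 0 0"}}

```text
t: 3.7
eef_pos: [0.523, -0.1492, 0.1754]
orientation: [-179.6, -0.2, 99.4]
wrist_force: [0.6, -0.8, -1.0]
width: 0.006
gripper_force: 0.0
```

{"op": "step_arm", "data": {"deltas": "0 0 0.01 0 0 0;0 0 0.01 0 0 0;0 0 0.005 0 0 0;0 0 0 0 0 0"}}

```text
t: 4.1
eef_pos: [0.524, -0.1499, 0.1545]
orientation: [-179.9, -0.0, 99.4]
wrist_force: [-0.6, -0.8, 0.5]
width: 0.005
gripper_force: 0.0
```

{"op": "step_arm", "data": {"deltas": "0.004 0.003 -0.003 0 0 0;0 0 0 0 0 0;0 0 0.003 0 0 0;0 0 0.003 0 0 0;0 0 0 0 0 0"}}

```text
t: 4.6
eef_pos: [0.5265, -0.1454, 0.1516]
orientation: [-179.9, -0.0, 99.5]
wrist_force: [0.2, 0.4, -1.3]
width: 0.007
gripper_force: 0.0
```

{"op": "step_arm", "data": {"deltas": "0 0 0.003 0 0 0;0 0 0 0 0 0"}}

```text
t: 4.8
eef_pos: [0.5265, -0.1454, 0.1488]
orientation: [-180.0, -0.0, 99.5]
wrist_force: [-0.1, 0.0, -0.5]
width: 0.004
gripper_force: 0.0
```

{"op": "step_arm", "data": {"deltas": "0 0 0.003 0 0 0;0 0 0 0 0 0"}}

```text
t: 5.0
eef_pos: [0.5266, -0.1454, 0.1458]
orientation: [-180.0, -0.0, 99.5]
wrist_force: [-0.4, -0.1, -0.1]
width: 0.007
gripper_force: 0.0
```

{"op": "step_arm", "data": {"deltas": "0 0 0.003 0 0 0;0 0 0 0 0 0"}}

```text
t: 5.2
eef_pos: [0.5266, -0.1454, 0.1428]
orientation: [-180.0, -0.0, 99.5]
wrist_force: [-0.4, -0.8, 1.2]
width: 0.003
gripper_force: 0.0
```

{"op": "step_arm", "data": {"deltas": "0 0 0.003 0 0 0;0 0 0 0 0 0"}}

```text
t: 5.4
eef_pos: [0.5266, -0.1454, 0.1398]
orientation: [-180.0, -0.0, 99.5]
wrist_force: [-0.3, 0.1, -0.1]
width: 0.006
gripper_force: 0.0
```

{"op": "step_arm", "data": {"deltas": "0 0 0.002 0 0 0;0 0 0 0 0 0"}}

```text
t: 5.6
eef_pos: [0.5267, -0.1454, 0.138]
orientation: [-180.0, -0.0, 99.5]
wrist_force: [0.4, 0.4, -0.6]
width: 0.008
gripper_force: 0.0
```

```bash
python3 - <<'E'
from h import *
p,w=cloud('side')
for t in('stop_rim',):
    for r in pinpoint('side',t)[:2]: print(t,np.round(r['at'],4),round(r['conf'],2))
o=get_obs(); print(proj('side',[o['eef_pos'],[.5263,-.1453,.142],[.5263,-.1453,.154]]))
save(cv2.resize(p[150:270,270:430],None,fx=5,fy=5,interpolation=cv2.INTER_CUBIC),'s1.png')
E
```

```text
stop_rim [ 0.5275 -0.1466  0.1395] 0.69
[[352.2277693  202.06990996]
 [352.43651364 200.42619512]
 [352.57289741 194.88899563]]
```

View pics/s1.png

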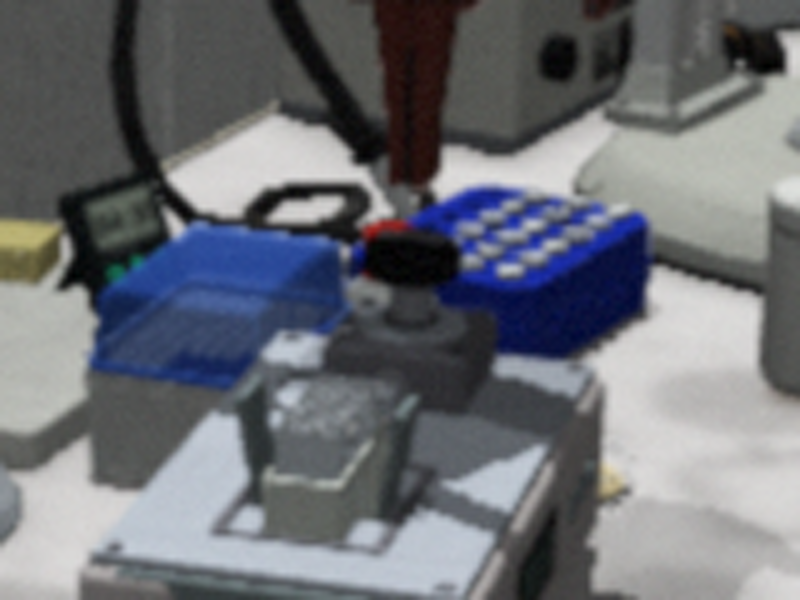

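```bash
python3 - <<'E'
from h import *
p,w=cloud('side')
for v in range(170,206,2): print(v,[tuple(np.round(w[v,u],3)) for u in (349,352,355)],p[v,352])
E
```

```text
170 [(np.float64(0.529), np.float64(-0.13), np.float64(0.21)), (np.float64(0.524), np.float64(-0.135), np.float64(0.21)), (np.float64(0.514), np.float64(-0.127), np.float64(0.213))] [28 13 15]
172 [(np.float64(0.531), np.float64(-0.134), np.float64(0.205)), (np.float64(0.523), np.float64(-0.132), np.float64(0.206)), (np.float64(0.519), np.float64(-0.137), np.float64(0.206))] [30 14 13]
174 [(np.float64(0.53), np.float64(-0.134), np.float64(0.201)), (np.float64(0.525), np.float64(-0.137), np.float64(0.201)), (np.float64(0.518), np.float64(-0.136), np.float64(0.202))] [29 14 14]
176 [(np.float64(0.529), np.float64(-0.132), np.float64(0.197)), (np.float64(0.527), np.float64(-0.141), np.float64(0.195)), (np.float64(0.517), np.float64(-0.134), np.float64(0.198))] [29 20 18]
178 [(np.float64(0.528), np.float64(-0.13), np.float64(0.194)), (np.float64(0.526), np.float64(-0.139), np.float64(0.192)), (np.float64(0.517), np.float64(-0.135), np.float64(0.194))] [28 14 11]
180 [(np.float64(0.53), np.float64(-0.134), np.float64(0.188)), (np.float64(0.524), np.float64(-0.135), np.float64(0.189)), (
[... 1711 characters left out ...]
64(0.525), np.float64(-0.139), np.float64(0.149)), (np.float64(0.517), np.float64(-0.136), np.float64(0.151))] [12 11 14]
200 [(np.float64(0.527), np.float64(-0.129), np.float64(0.148)), (np.float64(0.519), np.float64(-0.127), np.float64(0.149)), (np.float64(0.516), np.float64(-0.134), np.float64(0.148))] [9 9 9]
202 [(np.float64(0.526), np.float64(-0.128), np.float64(0.144)), (np.float64(0.519), np.float64(-0.127), np.float64(0.145)), (np.float64(0.514), np.float64(-0.129), np.float64(0.145))] [14 11 12]
204 [(np.float64(0.526), np.float64(-0.127), np.float64(0.14)), (np.float64(0.52), np.float64(-0.128), np.float64(0.14)), (np.float64(0.513), np.float64(-0.127), np.float64(0.142))] [0 0 1]
```

```bash
python3 - <<'E'
from h import *
p,w=cloud('side')
q,wt=cloud('top')
a=cv2.resize(p[90:210,300:410],None,fx=5,fy=5,interpolation=cv2.INTER_NEAREST)
save(a,'s2.png')
np.save('side2.npy',w)
for v in range(90,188,6): print(v,np.round(np.nanmedian(w[v,340:365],0),3))
c=calibration('side');Rm=R.from_rotvec(np.ravel(c['rvec'])).as_matrix();print('cam',-Rm.T@np.ravel(c['tvec']))
E
```

```text
90 [ 0.515 -0.108  0.372]
96 [ 0.519 -0.117  0.36 ]
102 [ 0.516 -0.109  0.349]
108 [ 0.519 -0.114  0.337]
114 [ 0.523 -0.126  0.324]
120 [ 0.52  -0.123  0.313]
126 [ 0.52  -0.123  0.301]
132 [ 0.52  -0.122  0.29 ]
138 [ 0.519 -0.119  0.279]
144 [ 0.517 -0.113  0.268]
150 [ 0.525 -0.134  0.251]
156 [ 0.532 -0.138  0.238]
162 [ 0.532 -0.138  0.226]
168 [ 0.536 -0.15   0.211]
174 [ 0.699 -0.478  0.089]
180 [ 0.694 -0.481  0.073]
186 [ 0.724 -0.623  0.007]
cam [0.0384405  0.97877455 0.55136254]
```

View pics/s2.png

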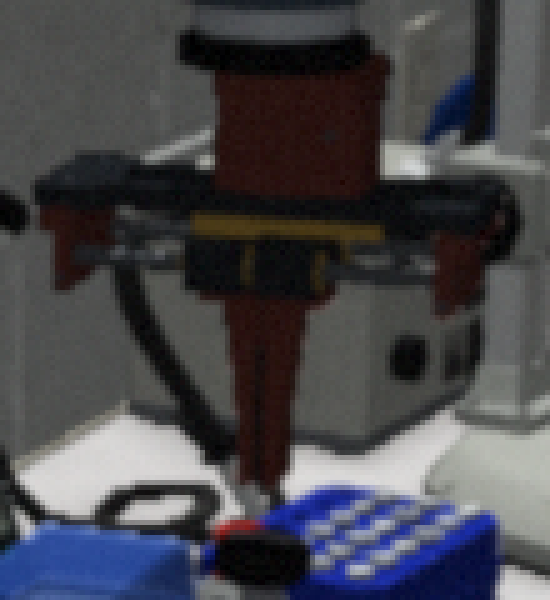

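{"op": "step_arm", "data": {"deltas": "0 0 0.004 0 0 0;0 0 0 0 0 0"}}

```text
t: 6.05
eef_pos: [0.5265, -0.1454, 0.1336]
orientation: [-180.0, -0.0, 99.4]
wrist_force: [-0.4, 0.4, 1.1]
width: 0.006
gripper_force: 0.0
```

{"op": "step_arm", "data": {"deltas": "0 0 0.003 0 0 0;0 0 0 0 0 0"}}

```text
t: 6.25
eef_pos: [0.5265, -0.1454, 0.1307]
orientation: [-180.0, -0.0, 99.5]
wrist_force: [0.8, -0.5, 0.1]
width: 0.005
gripper_force: 0.0
```

{"op": "step_arm", "data": {"deltas": "0 0 0.003 0 0 0;0 0 0 0 0 0"}}

```text
t: 6.45
eef_pos: [0.5266, -0.1454, 0.1278]
orientation: [-180.0, -0.0, 99.5]
wrist_force: [0.3, -1.1, -0.2]
width: 0.003
gripper_force: 0.0
```

{"op": "step_arm", "data": {"deltas": "0 0 0.002 0 0 0;0 0 0 0 0 0"}}

```text
t: 6.65
eef_pos: [0.5266, -0.1454, 0.126]
orientation: [-180.0, -0.0, 99.5]
wrist_force: [1.0, 0.9, -0.5]
width: 0.005
gripper_force: 0.0
```

```bash
python3 - <<'E'
from h import *
p,w=cloud('side')
for v in range(184,206): print(v,np.round(w[v,352],3),p[v,350],p[v,352],p[v,354])
E
```

```text
184 [ 0.524 -0.137  0.18 ] [28 14 12] [34 16 17] [44 24 20]
185 [ 0.525 -0.138  0.178] [29 16 14] [29 15 14] [40 18 13]
186 [ 0.524 -0.136  0.176] [30 19 16] [30 15 14] [41 18 16]
187 [ 0.524 -0.135  0.174] [29 14 13] [29 12 11] [39 14 15]
188 [ 0.523 -0.135  0.172] [32 16 14] [33 18 16] [42 21 19]
189 [ 0.524 -0.137  0.169] [31 15 15] [30 16 10] [41 18 18]
190 [ 0.524 -0.135  0.168] [29 11 11] [36 20 17] [39 17 15]
191 [ 0.524 -0.137  0.165] [30 17 16] [36 18 17] [40 15 16]
192 [ 0.521 -0.13   0.165] [47 45 43] [34 21 36] [35 18 36]
193 [ 0.661 -0.452  0.051] [73 63 69] [ 42  37 109] [ 34  33 101]
194 [ 0.576 -0.257  0.116] [124  53  62] [ 80  42 114] [ 23  33 121]
195 [ 0.533 -0.158  0.149] [116  36  40] [76 33 68] [22 28 84]
196 [ 0.528 -0.147  0.151] [65 37 37] [48 35 40] [33 34 46]
197 [ 0.527 -0.143  0.15 ] [33 33 32] [31 27 32] [34 36 39]
198 [ 0.524 -0.138  0.15 ] [14 15 17] [15 15 14] [17 16 17]
199 [ 0.522 -0.132  0.15 ] [11 10 10] [2 5 4] [ 7 12 10]
200 [ 0.521 -0.13   0.148] [9 6 6] [6 7 9] [12  5  6]
201 [ 0.521 -0.131  0.146] [7 8 5] [ 8 10 11] [ 9 11 10]
202 [ 0.521 -0.131  0.144] [6 7 9] [5 5 7] [3 5 7]
203 [ 0.519 -0.126  0.143] [7 7 6] [ 9 13 12] [4 2 3]
204 [ 0.521 -0.131  0.139] [6 5 7] [ 7 10  9] [4 8 6]
205 [ 0.518 -0.125  0.139] [ 7  8 10] [5 4 5] [11 10 13]
```

{"op": "step_arm", "data": {"deltas": "0 0 0.002 0 0 0;0 0 0 0 0 0"}}

```text
t: 6.9
eef_pos: [0.5267, -0.1454, 0.124]
orientation: [-180.0, -0.0, 99.5]
wrist_force: [0.3, 0.3, -0.2]
width: 0.006
gripper_force: 0.0
```

{"op": "step_arm", "data": {"deltas": "0 0 0.002 0 0 0;0 0 0 0 0 0"}}

```text
t: 7.1
eef_pos: [0.5266, -0.1454, 0.122]
orientation: [-180.0, -0.0, 99.5]
wrist_force: [-0.1, 0.1, -0.3]
width: 0.002
gripper_force: 0.0
```

{"op": "step_arm", "data": {"deltas": "0 0 0.002 0 0 0;0 0 0 0 0 0"}}

```text
t: 7.3
eef_pos: [0.5266, -0.1454, 0.12]
orientation: [-180.0, -0.0, 99.5]
wrist_force: [-0.2, -0.3, -0.6]
width: 0.0
gripper_force: 0.0
```

{"op": "step_arm", "data": {"deltas": "0 0 0.003 0 0 0;0 0 0 0 0 0"}}

```text
t: 7.5
eef_pos: [0.5266, -0.1454, 0.1168]
orientation: [-180.0, -0.0, 99.5]
wrist_force: [-0.6, -0.9, 0.5]
width: 0.008
gripper_force: 0.0
```

{"op": "step_arm", "data": {"deltas": "0 0 0.002 0 0 0;0 0 0 0 0 0"}}

```text
t: 7.7
eef_pos: [0.5268, -0.1454, 0.1157]
orientation: [180.0, 0.0, 99.5]
wrist_force: [-0.1, 0.5, 1.5]
width: 0.003
gripper_force: 0.8
```

{"op": "step_arm", "data": {"deltas": "0 0 0.002 0 0 0;0 0 0 0 0 0"}}

```text
t: 7.9
eef_pos: [0.5268, -0.1455, 0.1137]
orientation: [180.0, 0.0, 99.5]
wrist_force: [-0.0, 0.7, 2.1]
width: 0.001
gripper_force: 1.3
```

{"op": "step_arm", "data": {"deltas": "0 0 0.002 0 0 0;0 0 0 0 0 0"}}

```text
t: 8.1
eef_pos: [0.5266, -0.1454, 0.1106]
orientation: [-180.0, -0.0, 99.5]
wrist_force: [0.2, 0.6, 0.8]
width: 0.005
gripper_force: 0.0
```

{"op": "step_arm", "data": {"deltas": "0 0 0.002 0 0 0;0 0 0 0 0 0"}}

```text
t: 8.3
eef_pos: [0.5267, -0.1454, 0.109]
orientation: [-180.0, -0.0, 99.5]
wrist_force: [-0.9, -0.4, 2.3]
width: 0.006
gripper_force: 1.3
```

{"op": "step_arm", "data": {"deltas": "0 0 0.002 0 0 0;0 0 0 0 0 0"}}

```text
t: 8.5
eef_pos: [0.5268, -0.1455, 0.1082]
orientation: [180.0, 0.0, 99.5]
wrist_force: [-2.1, 1.1, 5.5]
width: 0.008
gripper_force: 2.6
```

{"op": "step_arm", "data": {"deltas": "0 0 0.001 0 0 0;0 0 0 0 0 0"}}

```text
t: 8.7
eef_pos: [0.527, -0.1455, 0.1081]
orientation: [179.9, 0.1, 99.5]
wrist_force: [-3.5, 1.0, 8.7]
width: 0.005
gripper_force: 4.3
```

{"op": "step_arm", "data": {"deltas": "0 0 0.001 0 0 0;0 0 0 0 0 0"}}

```text
t: 8.9
eef_pos: [0.5271, -0.1456, 0.1079]
orientation: [179.9, 0.1, 99.5]
wrist_force: [-4.8, 1.3, 12.5]
width: 0.006
gripper_force: 5.9
```

{"op": "step_arm", "data": {"deltas": "0 0 -0.012 0 0 0;0 0 -0.02 0 0 0;0 0 -0.02 0 0 0;0 0 0 0 0 0;0 0 0 0 0 0;0 0 0 0 0 0", "grip": 80}}

```text
t: 9.5
eef_pos: [0.5263, -0.1453, 0.1556]
orientation: [-179.9, -0.1, 99.5]
wrist_force: [0.6, 0.2, 0.6]
width: 0.506
gripper_force: 0.0
```

```bash
python3 - <<'E'
from h import *
p,w=cloud('side')
for v in range(190,206): print(v,np.round(w[v,352],3))
for r in pinpoint('side','stop_rim')[:2]: print(np.round(r['at'],4),round(r['conf'],2))
# finger points
k=(w[...,2]>.14)&(w[...,2]<.25)&(w[...,0]>.45)&(w[...,0]<.6)&(w[...,1]>-.2)&(w[...,1]<-.08)
for lo,hi in((.45,.5),(.5,.55),(.55,.6)):
    f=w[k&(w[...,0]>lo)&(w[...,0]<hi)&(w[...,2]>.155)]; 
    if len(f): print(lo,len(f),f.min(0),f.max(0),np.percentile(f,2,axis=0))
save(cv2.resize(p[120:230,290:410],None,fx=5,fy=5,interpolation=cv2.INTER_CUBIC),'s3.png')
E
python3 g.py
```

```text
190 [ 0.685 -0.507  0.04 ]
191 [ 0.687 -0.511  0.036]
192 [ 0.687 -0.512  0.033]
193 [ 0.661 -0.452  0.05 ]
194 [ 0.575 -0.254  0.118]
195 [ 0.573 -0.251  0.116]
196 [ 0.57  -0.242  0.117]
197 [ 0.569 -0.241  0.115]
198 [ 0.528 -0.147  0.147]
199 [ 0.527 -0.144  0.145]
200 [ 0.525 -0.141  0.144]
201 [ 0.522 -0.132  0.145]
202 [ 0.522 -0.132  0.143]
203 [ 0.521 -0.131  0.141]
204 [ 0.52  -0.129  0.14 ]
205 [ 0.52  -0.129  0.138]
[ 0.524  -0.1432  0.1315] 0.79
[ 0.5056 -0.0155  0.0401] 0.67
0.45 172 [ 0.48930339 -0.16145298  0.19362195] [ 0.49974509 -0.13255475  0.24979928] [ 0.48998155 -0.15938557  0.19434828]
0.5 141 [ 0.50000582 -0.15053691  0.19269222] [ 0.54986945 -0.12333567  0.24967119] [ 0.50011559 -0.14633527  0.19347902]
0.55 90 [ 0.55007709 -0.15487121  0.19368533] [ 0.55846828 -0.12478065  0.24999646] [ 0.55013475 -0.15357306  0.19476052]
9.6 [ 0.5262 -0.1452  0.1557] [-1.7988e+02 -7.0000e-02  9.9460e+01] [-1.3  0.5 -1. ] 0.6040006123973083 0.0
```

View pics/s3.png

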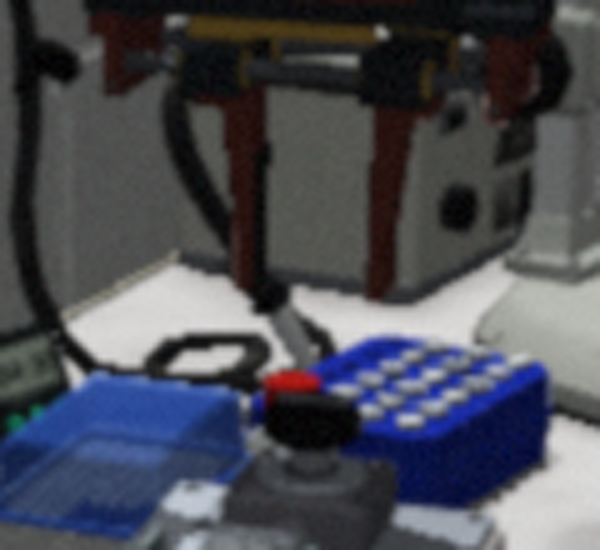

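{"op": "step_arm", "data": {"deltas": "0 0 0.005 0 0 0;0 0 0.015 0 0 0;0 0 0.02 0 0 0;0 0 0.015 0 0 0;0 0 0.01 0 0 0;0 0 0.006 0 0 0;0 0 0 0 0 0"}}

```text
t: 10.3
eef_pos: [0.5263, -0.1453, 0.0853]
orientation: [-179.9, -0.0, 99.5]
wrist_force: [0.8, 0.9, 0.7]
width: 0.91
gripper_force: 0.0
```

{"op": "step_arm", "data": {"deltas": "0 0 0 0 0 0;0 0 0 0 0 0;0 0 0 0 0 0;0 0 0 0 0 0;0 0 0 0 0 0;0 0 0 0 0 0;0 0 0 0 0 0;0 0 0 0 0 0;0 0 0 0 0 0", "grip": 30, "force": 12}}

```text
t: 11.2
eef_pos: [0.5265, -0.1455, 0.0864]
orientation: [-180.0, -0.0, 99.4]
wrist_force: [-2.7, -0.4, 1.5]
width: 0.443
gripper_force: 12.0
```

{"op": "step_arm", "data": {"deltas": "0 0 0 0 0 0.67;0 0 0 0 0 0.67;0 0 0 0 0 0.67;0 0 0 0 0 0.67;0 0 0 0 0 0.67;0 0 0 0 0 0.67;0 0 0 0 0 0.67;0 0 0 0 0 0.67;0 0 0 0 0 0.67;0 0 0 0 0 0.67;0 0 0 0 0 0"}}

```text
t: 12.3
eef_pos: [0.5267, -0.1456, 0.0866]
orientation: [180.0, 0.0, 41.8]
wrist_force: [-3.1, -0.8, 1.8]
width: 0.448
gripper_force: 12.0
```

```bash
python3 - <<'E'
from h import *
p,w=cloud('top')
save(cv2.resize(p[190:300,290:470],None,fx=4.4,fy=4.4,interpolation=cv2.INTER_CUBIC),'t2.png')
p,w=cloud('side')
save(cv2.resize(p[170:270,270:430],None,fx=5,fy=5,interpolation=cv2.INTER_CUBIC),'s4.png')
E
```

```text
(no output)
```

View pics/s4.png

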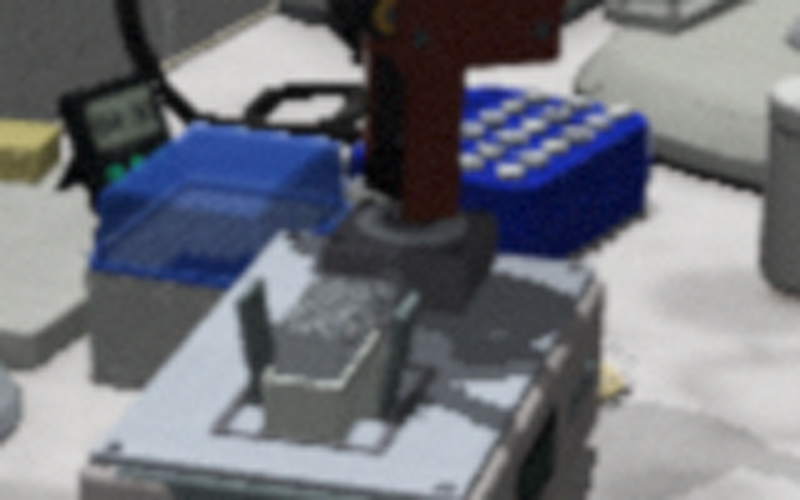

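Cap gripped between the fingers (crop 415,200), hidden; the turn ran freely. Release, go up and check.

{"op": "step_arm", "data": {"deltas": "0 0 0 0 0 0;0 0 0 0 0 0;0 0 0 0 0 0;0 0 0 0 0 0;0 0 0 0 0 0;0 0 -0.02 0 0 0;0 0 -0.03 0 0 0;0 0 -0.03 0 0 0;0 0 0 0 0 0", "grip": 80}}

```text
t: 13.3
eef_pos: [0.5287, -0.146, 0.1716]
orientation: [179.6, -0.2, 41.9]
wrist_force: [0.5, 0.1, 0.4]
width: 0.912
gripper_force: 0.0
```

```bash
python3 - <<'E'
from h import *
p,w=cloud('side')
for v in range(192,204): print(v,np.round(w[v,352],3))
for r in pinpoint('side','stop_rim')[:1]: print(np.round(r['at'],4),round(r['conf'],2))
save(cv2.resize(p[150:270,290:410],None,fx=5,fy=5,interpolation=cv2.INTER_CUBIC),'s5.png')
for n in('top','side'):
  capture(n)
  for t in('pinch_front','pinch_back','cassette'):
    for r in pinpoint(n,t)[:1]: print(n,t,np.round(r['at'],4),round(r['conf'],2))
E
python3 g.py .504 -.017 .13 99.8
```

```text
192 [ 0.684 -0.505  0.035]
193 [ 0.66  -0.45   0.051]
194 [ 0.532 -0.156  0.152]
195 [ 0.529 -0.148  0.152]
196 [ 0.523 -0.136  0.155]
197 [ 0.525 -0.14   0.151]
198 [ 0.523 -0.135  0.151]
199 [ 0.52  -0.129  0.151]
200 [ 0.52  -0.128  0.149]
201 [ 0.519 -0.127  0.147]
202 [ 0.519 -0.127  0.145]
203 [ 0.517 -0.123  0.145]
[ 0.5238 -0.1495  0.1379] 0.59
top pinch_front [ 0.47   -0.0244  0.1116] 0.41
top pinch_back [ 0.5344 -0.0146  0.1106] 0.7
top cassette [ 0.5038 -0.0199  0.0412] 0.81
side pinch_front [ 0.4746 -0.0198  0.1182] 0.64
side pinch_back [ 0.5317 -0.0181  0.1146] 0.57
side cassette [ 0.5076 -0.0136  0.0416] 0.8
13.8 [ 0.5265 -0.1454  0.1655] [-1.7994e+02  4.0000e-02  4.1870e+01] [-0.3 -0.1  0.6] 0.9092082296420124 0.0
shift tool mm [  69.  -110.5   35.6]
rot units [-0.009  0.    -6.74 ]
```

View pics/s5.png

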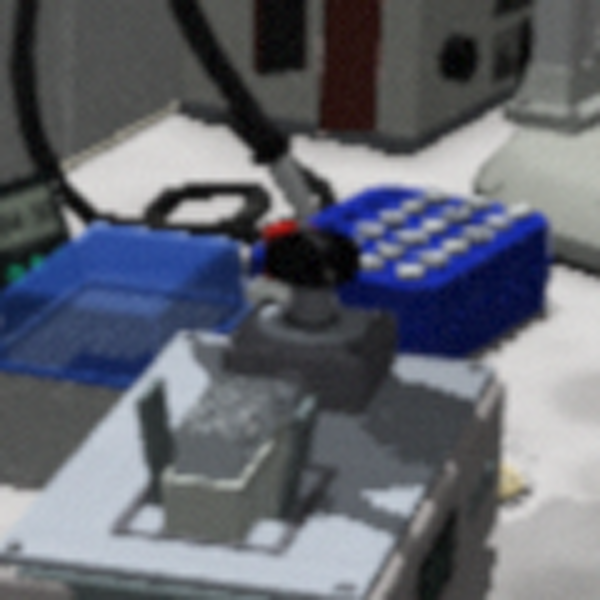

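{"op": "step_arm", "data": {"deltas": "0 0 -0.005 0 0 -0.84;0 0 -0.005 0 0 -0.84;0 0 0 0 0 -0.84;0 0 0 0 0 -0.84;0 0 0 0 0 -0.84;0 0 0 0 0 -0.84;0 0 0 0 0 -0.84;0 0 0 0 0 -0.84;0 0 0 0 0 0", "grip": 87}}

```text
t: 14.7
eef_pos: [0.5267, -0.1454, 0.1761]
orientation: [-180.0, -0.0, 99.7]
wrist_force: [0.1, 0.3, -1.2]
width: 0.991
gripper_force: 0.0
```

{"op": "step_arm", "data": {"deltas": "0.02 0 0 0 0 0;0.03 0 0 0 0 0;0.03 0 0 0 0 0;0.03 0 0 0 0 0;0.02 0 0 0 0 0;0 0 0 0 0 0;0 0 0 0 0 0"}}

```text
t: 15.4
eef_pos: [0.5051, -0.0174, 0.1763]
orientation: [180.0, 0.0, 99.6]
wrist_force: [-0.4, 0.7, -0.5]
width: 0.995
gripper_force: 0.0
```

```bash
python3 g.py .504 -.0168 .0585 99.8
```

```text
15.4 [ 0.5051 -0.0174  0.1763] [1.7999e+02 3.0000e-02 9.9560e+01] [-0.4  0.7 -0.5] 0.9949401867429164 0.0
shift tool mm [  0.8  -1.  117.8]
rot units [ 0.001  0.003 -0.028]
```

{"op": "step_arm", "data": {"deltas": "0.001 -0.001 0.01 0 0 -0.03;0 0 0.025 0 0 0;0 0 0.025 0 0 0;0 0 0.015 0 0 0;0 0 0 0 0 0"}}

```text
t: 15.9
eef_pos: [0.5022, -0.017, 0.098]
orientation: [-179.7, -0.1, 99.8]
wrist_force: [-1.0, 0.0, -0.6]
width: 0.987
gripper_force: 0.0
```

{"op": "step_arm", "data": {"deltas": "0 0 0.01 0 0 0;0 0 0.01 0 0 0;0 0 0.01 0 0 0;0 0 0.008 0 0 0;0 0 0.005 0 0 0;0 0 0 0 0 0"}}

```text
t: 16.5
eef_pos: [0.5034, -0.0164, 0.0574]
orientation: [-179.9, -0.0, 99.9]
wrist_force: [-0.1, 0.5, -0.1]
width: 0.995
gripper_force: 0.0
```

{"op": "step_arm", "data": {"deltas": "0 0 0 0 0 0;0 0 0 0 0 0;0 0 0 0 0 0;0 0 0 0 0 0;0 0 0 0 0 0;0 0 0 0 0 0;0 0 0 0 0 0;0 0 0 0 0 0;0 0 0 0 0 0;0 0 0 0 0 0", "grip": 30, "force": 20}}

```text
t: 17.5
eef_pos: [0.5043, -0.0165, 0.06]
orientation: [179.9, 0.0, 99.9]
wrist_force: [-2.2, 0.8, 6.7]
width: 0.468
gripper_force: 20.0
```

{"op": "step_arm", "data": {"deltas": "0 0 0 0 0 0;0 0 -0.004 0 0 0;0 0 -0.004 0 0 0;0 0 -0.004 0 0 0;0 0 -0.004 0 0 0;0 0 0 0 0 0", "force": 25}}

```text
t: 18.1
eef_pos: [0.5042, -0.0165, 0.0749]
orientation: [180.0, 0.0, 99.9]
wrist_force: [0.2, 0.4, -2.1]
width: 0.468
gripper_force: 25.0
```

```bash
python3 - <<'E'
from h import *
for n in('top','side'):
  p,w=cloud(n)
  for t in('cassette','pinch_front'):
    for r in pinpoint(n,t)[:1]: print(n,t,np.round(r['at'],4),round(r['conf'],2))
E
python3 g.py
```

```text
top cassette [ 0.5055 -0.02    0.0569] 0.53
side cassette [ 0.5039 -0.0168  0.0579] 0.98
side pinch_front [ 0.4857 -0.0218  0.1319] 0.47
18.4 [ 0.5037 -0.0164  0.074 ] [-1.7997e+02 -1.0000e-02  9.9880e+01] [ 0.6  0.  -2.8] 0.4627954734849031 24.999222457408905
```

The cassette rises with the grip and carries its ~2.3 N weight; continue.

{"op": "step_arm", "data": {"deltas": "0 0 -0.005 0 0 0;0 0 -0.006 0 0 0;0 0 -0.006 0 0 0;0 0 -0.006 0 0 0;0 0 -0.006 0 0 0;0 0 -0.006 0 0 0;0 0 -0.006 0 0 0;0 0 -0.006 0 0 0;0 0 -0.006 0 0 0;0 0 -0.006 0 0 0;0 0 -0.006 0 0 0;0 0 -0.005 0 0 0"}}

```text
t: 19.6
eef_pos: [0.504, -0.0165, 0.145]
orientation: [180.0, 0.0, 99.9]
wrist_force: [0.7, -0.9, -2.5]
width: 0.463
gripper_force: 25.0
```

{"op": "step_arm", "data": {"deltas": "0 0 -0.005 0 0 0;0 0 -0.003 0 0 0;0 0 0 0 0 0;0 0 0 0 0 0;0 0 0 0 0 0;0 0 0 0 0 0;0 0 0 0 0 0;0 0 0 0 0 0"}}

```text
t: 20.4
eef_pos: [0.5038, -0.0164, 0.1522]
orientation: [-180.0, -0.0, 99.9]
wrist_force: [-0.9, 0.6, -3.2]
width: 0.464
gripper_force: 25.0
```

```bash
python3 - <<'E'
from h import *
for n in('side',):
  p,w=cloud(n)
  for t in('cassette','stop_rim'):
    for r in pinpoint(n,t)[:1]: print(n,t,np.round(r['at'],4),round(r['conf'],2))
save(cv2.resize(p[120:280,270:430],None,fx=3.7,fy=3.7,interpolation=cv2.INTER_CUBIC),'s6.png')
E
python3 g.py
```

```text
side cassette [ 0.5016 -0.2611 -0.0014] 0.65
side stop_rim [ 0.5244 -0.1455  0.1375] 0.63
20.55 [ 0.5038 -0.0165  0.1523] [-179.99   -0.     99.88] [ 0.2  1.  -2.3] 0.46613124680438245 24.99928593635559
```

View pics/s6.png

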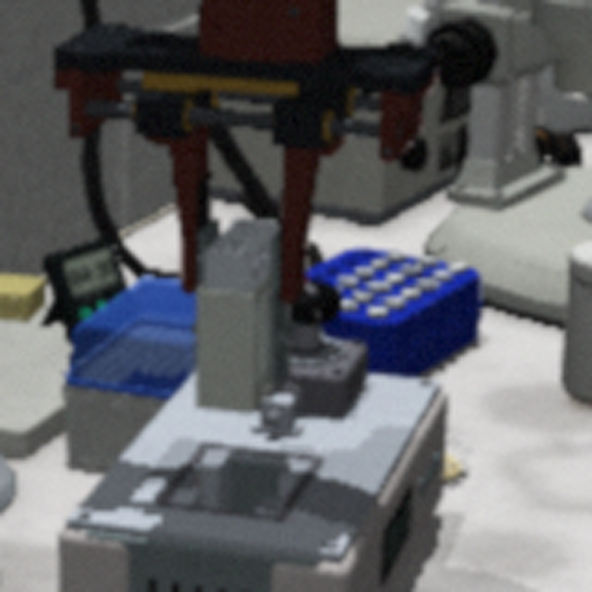

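The cassette hangs upright between the fingers (crop 240,320), clear above the empty well (245,480), with the stop up (315,300). I'm handing in.

```bash
python3 -c "
from workcell import *
print(close_job())"
```

```text
the job is handed in; nothing more can be done
None
```

The stop was latched, released, twisted and sprang back up, and the cassette is out of its well, held upright by its pinched catches about 50 mm above the deck. The job was handed in at about 21 s; it returned no verdict, and I did not measure the bolt directly.

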